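# Release the ratchet clamp of the tall gas bottle

## Task

Free the tall gas bottle for exchange: swing the pawl of its ratchet clamp up clear of the teeth, then draw that clamp's toothed bar back to its stop and let go. Leave the bottle standing upright in its seat, and leave the bar of the matching clamp that holds the squat canister where it is.

Things in the scene. Friction and masses are not known exactly. Their poses are not given: they have to be found in the camera images.
- clamp_tab (a point): Centre of the pawl's finger tab on the tall bottle's clamp: upright dark steel block, 24 (its x, across the bar) x 12 (y) x 40 mm tall, top 20 mm above this point; 110 mm above the table at first. y points along the bar from handle to bottle. Guide cheeks 36 mm wide overall flank the hinge pin, 15 to 55 mm towards the handle from here, tops 16 mm lower. z leans to the handle as the pawl lifts.
- clamp_pawl (a joint): Swing of that pawl, rad: 0 nose down between two teeth, bar locked; nose clear from about 0.2; stop at 0.9. It turns about a level pin parallel to the tab's x, lying, with the pawl down, 45 mm towards the handle (-y) and 28 mm below clamp_tab, so the tab rises and moves back over the pin. Stiff hinge, about 2 N at the tab; it stays where it is left.
- clamp_grip (a point): Grip point of the pull handle on the outer end of the same toothed bar: upright black block, 26 (x) x 14 (y) x 80 mm tall, top 22 mm above this point, which is 112 mm above the table and 128 mm from the tab along the bar. y points along the bar to the bottle; the bar slides level and is drawn out in -y, 60 mm to its stop, at 3 to 5 N. With the pawl down it locks after about 4 mm.
- bottle_mid (a point): Half-way up the tall gas bottle: plain aluminium cylinder 60 mm across, 188 mm tall, small valve on top, standing loose in its seat between the bar's jaw and the back stop, its foot 22 mm above the table, its axis 100 mm from the pawl tab, away from the handle.
- spare_grip (a point): Grip point of the pull handle of the matching clamp, about 130 mm away side by side, same form; it holds a squat canister 60 mm across and 100 mm tall. Not to be drawn.
There are look-alikes about, which are no part of the job. What is shaped like the part that bears bottle_mid but blue is not meant.

How it is judged:
On the way, in this order (a step that is already met when the one before it is completed fails the run):
1. the pawl is swung up clear of the teeth while the bar is still in (value of joint clamp_pawl above 0.2 rad and distance of clamp_grip from where it was at the start of the episode below 0.02 m), for 0.1 s.
2. the bar is drawn back (distance of clamp_grip from where it was at the start of the episode above 0.045 m), for 0.1 s.
At the end, for the whole second after the job is handed in: The tall bottle's clamp bar is drawn back to within 15 mm of its 60 mm stop; the bottle stands upright (within 10 degrees) and within 30 mm of where it was; the other clamp's bar is within 15 mm of where it was (distance of clamp_grip from where it was at the start of the episode above 0.045 m and angle between bottle_mid's own z axis and vertical below 0.17 rad and distance of bottle_mid from where it was at the start of the episode below 0.03 m and distance of spare_grip from where it was at the start of the episode below 0.015 m); the robot touches nothing.
It fails at once if the tall bottle is knocked over (angle between bottle_mid's own z axis and vertical above 0.5 rad).
It fails at once if the bar of the canister's clamp is drawn (distance of spare_grip from where it was at the start of the episode above 0.03 m).
It also fails if it takes over 38 s, if anything falls off the work surface, if the arm or the gripper's body presses on something with over 40 N, if the wrist force passes 120 N, or if a joint passes its speed limit or range.

## Robot

A 6-joint arm with a two-finger parallel gripper is mounted at the origin on the work surface. World frame = base frame: x ahead of the robot, y to its left, z up, the work surface at z = 0. Lengths are in m, angles in rad, forces in N, time in s.
With the tool pointing down it reaches from about 0.35 to 0.775 m from the base axis. Payload 7.3 kg.
Tool frame: the origin (TCP) lies between the finger pads; the fingertips stand 8 mm ahead of it and the grasp point (between the pads) lies 11 mm behind it (robot.nose_length is the distance from the TCP to the fingertips, in m); z points along the fingers, y is the line along which they close (so a half turn about z gives the same grasp; the last joint's range is limited). The gripper opens to 92 mm and grips with 3 to 60 N. Pads are 19 mm wide; open, the fingers measure 130 mm over their backs; the gripper's body (75 mm by 190 mm) begins 47 mm behind the grasp point.
Start: joints at [1.167, 0.342, 1.524, -0, 1.275, -0.146], TCP at [0.134, 0.508, 0.235] pointing down, gripper open.
Joint ranges: [-2.53, 2.53], [-0.77, 2.02], [0.04, 2.7], [-1, 4.14], [0.28, 2.66], [-3.11, 3.11]. Speed limits (rad/s): [2.57, 2.57, 3.14, 3.14, 3.14, 3.14].

## Interface

Orientations are given as [roll, pitch, yaw] about the fixed x, y, z axes, in that order (R = Rz(yaw) Ry(pitch) Rx(roll)).
In Python, from cell import robot gives the robot as it stands. The module is installed in compiled form; this text tells all that it offers.
- The arm moves only by the shell command python3 -m jog 'ROWS' [FORCE]. ROWS is JSON, a list that holds one entry, the list of rows, each a list of 5 numbers: the gripper's target within -1 to 1 (fully open at 1, half-way at 0, shut at -1), then the shift along the tool's x, y, z in m, then the turn about the tool's z in rad. A call has 1 to 5 rows; each row is the pose to reach, as a shift and turn from the pose commanded when the call began, along the tool's axes at that moment; what a row does not reach only later rows make up. A row lasts 1/12 s, in which the tool goes at most 41.7 mm and 7.16 degrees, less where a joint would pass 70% of its speed; a pose out of reach is approached as far as the arm can. A call with a gripper value outside its range is refused whole. The fingers move at their own pace and stop on an object; FORCE is the grip in N (left out, the last holds). Time passes only in rows, so rows that repeat a pose let the fingers close. It gives the time, the measured TCP pose, the force, the opening and the grip force at its end, in the units of the state.
- robot.observe(): the state, without advancing time (a new reading comes with each control period).
- robot.read_camera(name): name is "side" or "top" or "wrist"; returns the picture (400x640x3 uint8, red, green, blue); there is no depth.
- robot.camera_model(name): a dict with "camera_matrix" (3x3 intrinsics, pixels), "position" and "attitude" of the camera in the world; the wrist camera has in their place "mount" (4x4, takes a point from camera to tool coordinates, whose origin is the TCP and whose axes are the flange's). Camera axes: x right, y down, z forward; pixel columns grow to the right and rows downward; lengths in m; the calibration is good to about 2 mm. A picture is of the moment at which its call begins: read the wrist's pose just before it. camera_model takes no time and is no camera call.
- robot.hand_in(): hands the job in; it is judged then, once.
The state is a dict: "time": time; "qpos": joint angles; "qvel": joint speeds; "joint_efforts": joint torques, N m; "tool_pos": TCP position; "tool_rot": TCP orientation; "contact_force": force on the tool from outside, world axes, zero at the start; "torque": the same for the moment, N m; "opening": finger opening in m; "grip_force": force on a finger pad.
Only numpy, scipy, OpenCV 4.12 (cv2) and the standard library are available. Lean on these libraries where they do the work, as an engineer would, in place of code of your own. Each camera call takes 0.05 s, during which the arm holds its last target. There are 200 camera calls.

## Working session

There is one attempt and no reset: what is moved stays moved. The work goes in short steps, Python scripts to look and compute and a shell command to move; the robot and the scene stay as the last step left them, time stands still between calls to the robot, and variables do not carry over. Pictures are saved under pics/ and viewed, at most 10 in all, crops included, and the job is handed in when it is done.

```bash
mkdir -p pics
python3 - <<'E'
from cell import robot
import cv2
for n in("side","top"):
    cv2.imwrite(f"pics/{n}0.png",robot.read_camera(n)[:,:,::-1])
    print(n,robot.camera_model(n))
print(robot.camera_model("wrist"));print(robot.observe())
E
```

```text
side {'camera_matrix': array([[455.05588333,   0.        , 320.86948375],
       [  0.        , 455.05588333, 206.65714547],
       [  0.        ,   0.        ,   1.        ]]), 'position': array([0.27555304, 0.50928449, 0.68421769]), 'attitude': array([-2.45959807, -0.00889036, -2.67184223])}
top {'camera_matrix': array([[520.97479705,   0.        , 321.01157343],
       [  0.        , 520.97479705, 201.63493712],
       [  0.        ,   0.        ,   1.        ]]), 'position': array([0.43089724, 0.06714483, 0.9119774 ]), 'attitude': array([-3.06657773,  0.03143121, -1.56138784])}
{'camera_matrix': array([[337.50602524,   0.        , 320.64882801],
       [  0.        , 337.50602524, 199.98695538],
       [  0.        ,   0.        ,   1.        ]]), 'mount': array([[ 4.84059863e-04, -9.51253339e-01, -3.08410198e-01,
         8.46915870e-02],
       [ 9.99999596e-01,  2.26899176e-04,  8.69689364e-04,
         1.12768191e-03],
       [-7.57316892e-04, -3.08410494e-01,  9.51253065e-01,
        -1.49676030e-01],
       [ 0.00000000e+00,  0.00000000e+00,  0.00000000e+00,
         1.00000000e+00]])}
{'time': 0.1, 'qpos': array([ 1.16701744e+00,  3.42650959e-01,  1.52499571e+00,  9.06305087e-06,
        1.27543325e+00, -1.45999156e-01]), 'qvel': array([ 0.00037728, -0.00080414, -0.00313196,  0.00081188,  0.00170314,
        0.00152953]), 'joint_efforts': array([ 1.52786553e-03, -4.32000947e+01, -2.44693029e+01,  7.19767646e-02,
        5.26841905e-02, -3.78176628e-05]), 'tool_pos': array([0.13365844, 0.50729106, 0.23408965]), 'tool_rot': array([-3.14012247e+00, -2.24943984e-04,  2.88381012e+00]), 'contact_force': array([0.08827749, 0.55291247, 0.24435104]), 'torque': array([-0.01376775,  0.01494385, -0.03918645]), 'grip_force': 0.0, 'opening': 0.09153399607036138}
```

View pics/side0.png

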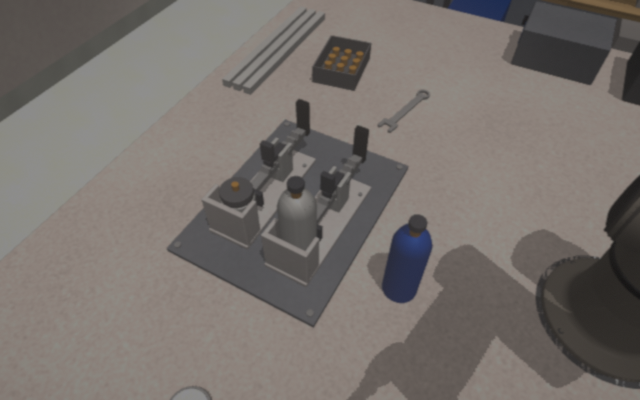

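View pics/top0.png

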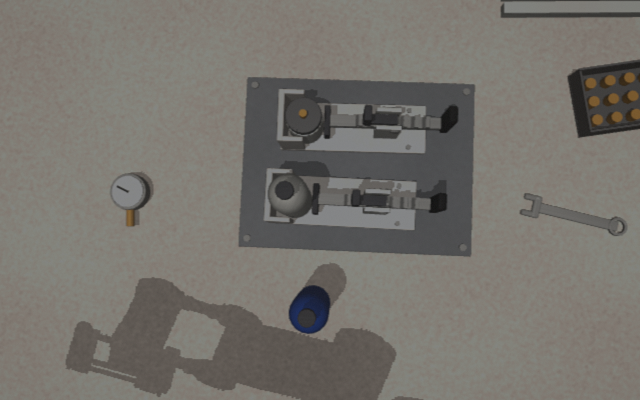

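The top view shows the tall bottle at (290,195), its pawl tab at about (356,198) and its handle at about (438,203). The squat canister's clamp is the upper row. I'll enlarge both views.

Run:
```python
import cv2,numpy as np
t=cv2.imread("pics/top0.png")[160:240,250:470];s=cv2.imread("pics/side0.png")[110:290,220:400]
a=cv2.resize(t,None,fx=3.6,fy=3.6,interpolation=cv2.INTER_CUBIC)
cv2.imwrite("pics/tc.png",cv2.convertScaleAbs(a,alpha=1.7,beta=10))
cv2.imwrite("pics/sc.png",cv2.convertScaleAbs(cv2.resize(s,(600,600),interpolation=cv2.INTER_CUBIC),alpha=1.7,beta=10))
```

```text
(no output)
```

View pics/tc.png

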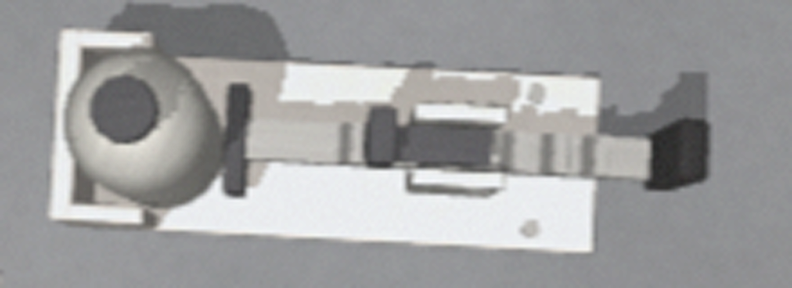

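View pics/sc.png

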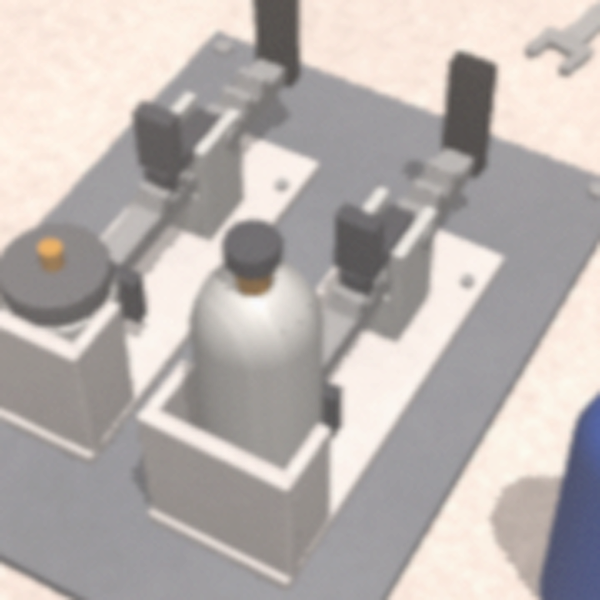

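The crops show the tab top at about (386,137) in the top crop and (362,210) in the side crop. The handle top is at about (692,153) and (472,58).

```bash
cat > h.py <<'E'
import numpy as np
from scipy.spatial.transform import Rotation as R
from cell import robot
def ray(n,u,v,st=None):
    m=robot.camera_model(n);d=np.linalg.solve(m["camera_matrix"],[u,v,1])
    if n=="wrist":
        T=m["mount"];Q=R.from_euler("xyz",st["tool_rot"]).as_matrix()
        return st["tool_pos"]+Q@T[:3,3],Q@T[:3,:3]@d
    return m["position"],R.from_euler("xyz",m["attitude"]).as_matrix()@d
def plane(n,u,v,z,st=None):
    p,d=ray(n,u,v,st);return p+d*(z-p[2])/d[2]
def tri(a,b):
    A=b_=0
    for p,d in(a,b):
        d=d/np.linalg.norm(d);P=np.eye(3)-np.outer(d,d);A=A+P;b_=b_+P@p
    return np.linalg.solve(A,b_)
E
python3 - <<'E'
from h import *
np.set_printoptions(precision=4,suppress=True)
o={}
for k,t,s,z in(("tab",(357.2,198.1),(328.6,173),.13),("grip",(442.2,202.5),(361.6,127.4),.134)):
    print(k,tri(ray("top",*t),ray("side",*s)),plane("top",*t,z),plane("side",*s,z));o[k]=plane("top",*t,z)
t=plane("side",328.6,173,.13);g=plane("side",361.6,127.4,.134)
for a in (o["grip"]-o["tab"],g-t): print(np.linalg.norm(a[:2]),np.arctan2(a[1],a[0]))
# row direction from base plate row edges: white plate long edge
a=plane("top",250+160/3.6,160+227/3.6,.01);b=plane("top",250+593/3.6,160+250/3.6,.01);print(a,b,np.arctan2(*(b-a)[1::-1]))
E
```

```text
tab [0.4949 0.038  0.1332] [0.4952 0.0379 0.13  ] [0.4962 0.0353 0.13  ]
grip [ 0.4896 -0.0872  0.1373] [ 0.4891 -0.0882  0.134 ] [ 0.4916 -0.0906  0.134 ]
0.1262150723403087 -1.6186052916869351
0.12601501104177004 -1.6067031956154905
[0.4609 0.1419 0.01  ] [ 0.4516 -0.0656  0.01  ] -1.6153831618500134
```

```bash
cat >> h.py <<'E'
np.set_printoptions(precision=4,suppress=True)
def to(p,yaw):
    s=robot.observe();Q=R.from_euler("xyz",s["tool_rot"]).as_matrix()
    print("now",s["tool_pos"],s["tool_rot"],"shift",Q.T@(np.array(p)-s["tool_pos"]),"turn",(s["tool_rot"][2]-yaw+np.pi)%(2*np.pi)-np.pi,"t",s["time"])
E
python3 - <<'E'
from h import *
print(tri(ray("top",284.7,190),ray("side",295.9,182)), plane("top",308,315,.2))
to([.495,-.02,.33],1.526)
E
python3 -m jog '[[[1,0,0,-0.03,0.1],[1,0,0,-0.07,0.22],[1,0,0,-0.1,0.35],[1,0,0,-0.1,0.47],[1,0,0,-0.1,0.6]]]' 20
python3 -c "
from h import *
to([.495,-.02,.33],1.526)"
```

```text
[0.4987 0.1392 0.2083] [0.3306 0.1062 0.2   ]
now [0.1337 0.5073 0.2341] [-3.1401 -0.0002  2.8838] shift [-0.4838 -0.4179 -0.0954] turn 1.357810117738568 t 0.1
time: 0.52
tool_pos: [0.1341, 0.5083, 0.3367]
tool_rot: [3.138, -0.002, 2.283]
contact_force: [-0.0, -0.4, -0.5]
opening: 0.0919
grip_force: 0.0
now [0.1341 0.5083 0.3367] [ 3.138  -0.0018  2.2827] shift [-0.6358 -0.0718  0.0053] turn 0.7566686849749598 t 0.5167
```

```bash
python3 -m jog '[[[1,-0.636,-0.072,0.005,0.757],[1,-0.636,-0.072,0.005,0.757],[1,-0.636,-0.072,0.005,0.757],[1,-0.636,-0.072,0.005,0.757],[1,-0.636,-0.072,0.005,0.757]]]' >/dev/null
python3 -c "
from h import *
to([.495,-.02,.33],1.526)"
```

```text
now [0.2527 0.3346 0.3328] [-3.1413  0.0003  1.6585] shift [-0.3744  0.2103  0.0028] turn 0.13248897530792014 t 0.9333
```

```bash
python3 -m jog '[[[1,-0.374,0.21,0.003,0.132],[1,-0.374,0.21,0.003,0.132],[1,-0.374,0.21,0.003,0.132],[1,-0.374,0.21,0.003,0.132],[1,-0.374,0.21,0.003,0.132]]]' >/dev/null
python3 -c "
from h import *
to([.495,-.02,.33],1.526)"
```

```text
now [0.3712 0.163  0.3316] [-3.1415 -0.0002  1.5318] shift [-0.1781  0.1308  0.0015] turn 0.005849334841710352 t 1.35
```

```bash
python3 -m jog '[[[1,-0.178,0.131,0.002,0.006],[1,-0.178,0.131,0.002,0.006],[1,-0.178,0.131,0.002,0.006],[1,-0.178,0.131,0.002,0.006],[1,-0.178,0.131,0.002,0.006]]]' >/dev/null
python3 -m jog '[[[1,-0.019,0.014,0,0],[1,-0.019,0.014,0,0],[1,-0.019,0.014,0,0]]]' >/dev/null
python3 - <<'E'
from h import *
import cv2,pickle
to([.495,-.02,.33],1.526)
st=robot.observe();pickle.dump(st,open("st.pkl","wb"))
cv2.imwrite("pics/w1.png",cv2.convertScaleAbs(robot.read_camera("wrist")[:,:,::-1],alpha=1.6,beta=10))
E
```

```text
now [ 0.5008 -0.028   0.3288] [-3.1396 -0.0007  1.5234] shift [ 0.0077 -0.0062 -0.0012] turn -0.002583655032565524 t 2.0167
```

View pics/w1.png

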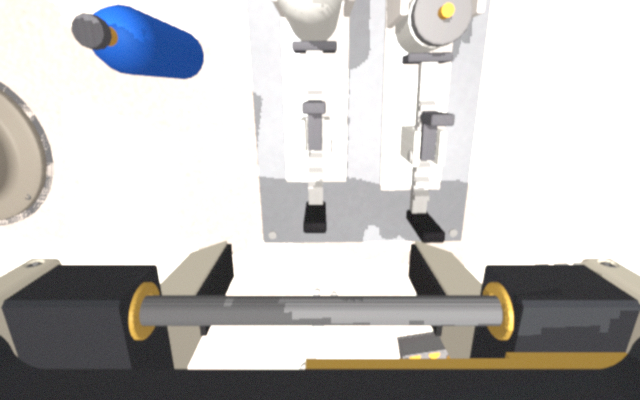

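The wrist view shows the tall clamp's tab at about (314,106) and its handle at about (315,218), both below the gripper. The blue decoy bottle is to the left, clear.

Run:
```python
from h import *
import pickle
st=pickle.load(open("st.pkl","rb"))
print(plane("wrist",314.5,105,.13,st),plane("wrist",315.5,222,.134,st))
to([.4955,.037,.17],1.528)
```

```text
[0.4974 0.0442 0.13  ] [ 0.4921 -0.079   0.134 ]
now [ 0.5004 -0.027   0.3292] [-3.1399 -0.0008  1.5249] shift [ 0.0636 -0.0075  0.1592] turn -0.003064698865152593 t 2.0667
```

```bash
python3 -m jog '[[[1,0.02,-0.003,0.03,0],[1,0.04,-0.004,0.07,0],[1,0.067,-0.005,0.1,0],[1,0.067,-0.005,0.125,0],[1,0.067,-0.005,0.15,0]]]' >/dev/null
python3 -m jog '[[[1,0,0,0,0],[1,0,0,0,0]]]' >/dev/null
python3 - <<'E'
from h import *
import cv2,pickle
to([.4965,.039,.105],1.526)
st=robot.observe();pickle.dump(st,open("st.pkl","wb"))
cv2.imwrite("pics/w2.png",cv2.convertScaleAbs(robot.read_camera("wrist")[:,:,::-1],alpha=1.6,beta=10))
E
```

```text
now [0.4977 0.0412 0.1798] [-3.1395 -0.0003  1.5276] shift [-0.0023 -0.001   0.0748] turn 0.0016110449645312386 t 2.65
```

View pics/w2.png

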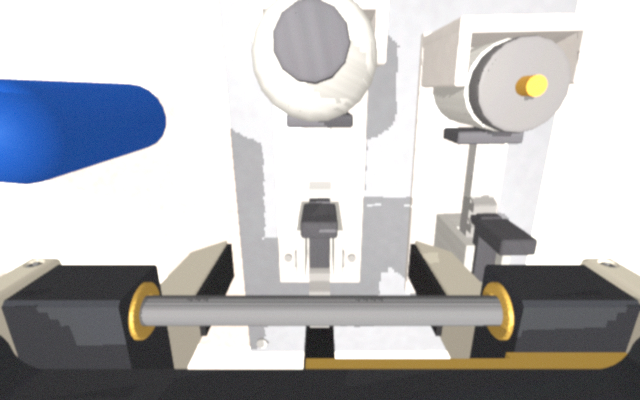

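The tab's top face is now at about (319.5,227), centred between the fingers, with the bottle cap at (312,40) well ahead.

Run:
```python
from h import *
import pickle
st=pickle.load(open("st.pkl","rb"))
for v in(217,227,237):print(plane("wrist",319.5,v,.13,st))
print(plane("wrist",337,227,.13,st)-plane("wrist",302,227,.13,st))
```

```text
[0.497  0.0508 0.13  ]
[0.4967 0.044  0.13  ]
[0.4964 0.037  0.13  ]
[ 0.0223 -0.0009  0.    ]
```

```bash
python3 -m jog '[[[1,0,-0.001,0.02,0],[1,0,-0.001,0.04,0],[1,0,-0.001,0.06,0],[1,0,-0.001,0.072,0],[1,0,-0.001,0.074,0]]]'
python3 -m jog '[[[0,0,0,0,0],[-0.2,0,0,0,0],[-0.4,0,0,0,0],[-0.6,0,0,0,0],[-0.7,0,0,0,0]]]' 15
python3 -m jog '[[[-0.7,0,0,0,0],[-0.7,0,0,0,0],[-0.7,0,0,0,0],[-0.7,0,0,0,0],[-0.7,0,0,0,0]]]'
```

```text
time: 3.12
tool_pos: [0.4978, 0.0401, 0.1059]
tool_rot: [-3.142, -0.0, 1.526]
contact_force: [-0.0, -0.4, -0.6]
opening: 0.0919
grip_force: 0.0
time: 3.53
tool_pos: [0.4983, 0.0401, 0.1066]
tool_rot: [3.14, -0.0, 1.526]
contact_force: [-0.2, -0.5, 0.2]
opening: 0.0629
grip_force: 0.0
time: 3.95
tool_pos: [0.4978, 0.0401, 0.1057]
tool_rot: [-3.141, -0.0, 1.526]
contact_force: [0.4, -0.3, -0.1]
opening: 0.0297
grip_force: 0.0
```

```bash
python3 -m jog '[[[-0.8,0,0,0,0],[-0.8,0,0,0,0],[-0.8,0,0,0,0],[-0.8,0,0,0,0]]]' 15
python3 -m jog '[[[-0.8,-0.002,0,-0.002,0],[-0.8,-0.0035,0,-0.0045,0],[-0.8,-0.0055,0,-0.0065,0],[-0.8,-0.0085,0,-0.009,0],[-0.8,-0.012,0,-0.012,0]]]'
python3 -m jog '[[[-0.8,-0.002,0,-0.002,0],[-0.8,-0.005,0,-0.003,0],[-0.8,-0.0075,0,-0.0045,0],[-0.8,-0.011,0,-0.006,0],[-0.8,-0.015,0,-0.0075,0]]]'
```

```text
time: 4.28
tool_pos: [0.4966, 0.0403, 0.1056]
tool_rot: [-3.139, -0.0, 1.526]
contact_force: [-5.5, 1.0, 4.7]
opening: 0.024
grip_force: 15.0
time: 4.7
tool_pos: [0.496, 0.0287, 0.1171]
tool_rot: [-3.138, -0.001, 1.526]
contact_force: [-4.7, 4.1, -4.6]
opening: 0.0238
grip_force: 15.0
time: 5.12
tool_pos: [0.4954, 0.0139, 0.125]
tool_rot: [-3.139, -0.002, 1.526]
contact_force: [-5.6, 5.0, -0.4]
opening: 0.024
grip_force: 15.0
```

```bash
python3 -m jog '[[[-0.2,0,0,0,0],[0.2,0,0,0,0],[0.6,0,0,0,0],[1,0,0,0,0],[1,0,0,0,0]]]'
python3 -m jog '[[[1,0,0,0,0],[1,0,0,0,0],[1,0,0,-0.02,0],[1,0,0,-0.05,0],[1,-0.01,0,-0.08,0]]]'
python3 - <<'E'
from h import *
import cv2,pickle
to([.4915,-.089,.105],1.526)
st=robot.observe();pickle.dump(st,open("st.pkl","wb"))
w=robot.read_camera("wrist")[:,:,::-1]; s=robot.read_camera("side")[:,:,::-1]
cv2.imwrite("pics/w3.png",cv2.convertScaleAbs(np.vstack([w[:300],s[80:300]]),alpha=1.6,beta=10))
E
```

```text
time: 5.53
tool_pos: [0.4971, 0.013, 0.1255]
tool_rot: [3.14, 0.0, 1.526]
contact_force: [0.2, 0.0, -0.3]
opening: 0.0522
grip_force: 0.0
time: 5.95
tool_pos: [0.4955, 0.0041, 0.2056]
tool_rot: [-3.139, -0.001, 1.527]
contact_force: [-0.4, -0.1, -0.4]
opening: 0.0859
grip_force: 0.0
now [0.4955 0.0041 0.2056] [-3.1392 -0.0009  1.527 ] shift [-0.0933  0.0003  0.1005] turn 0.0010285138315273556 t 5.95
```

View pics/w3.png

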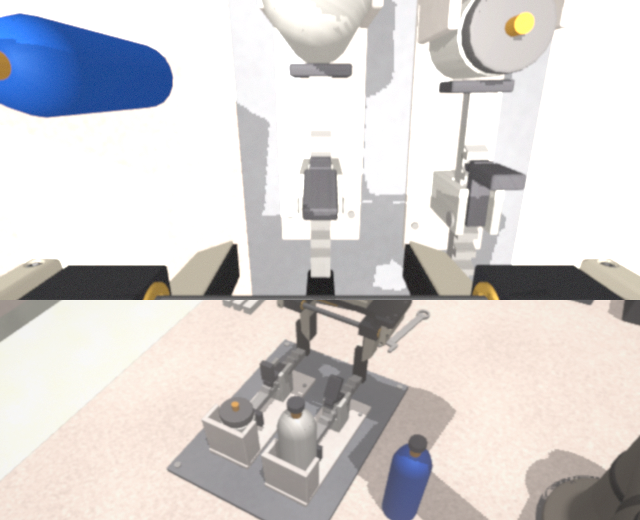

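The pawl has stayed up, leaning back (wrist (320,195), side view (333,390)), and the bottle is standing. Next is the handle.

```bash
python3 -m jog '[[[1,-0.03,0,0,0],[1,-0.06,0,0,0],[1,-0.085,0,0.01,0],[1,-0.091,0,0.03,0],[1,-0.091,0,0.05,0]]]' >/dev/null
python3 -m jog '[[[1,0,0,0.02,0],[1,0,0,0.04,0],[1,0,0,0.051,0],[1,0,0,0.051,0],[0.5,0,0,0.051,0]]]'
python3 -m jog '[[[0,0,0,0,0],[-0.3,0,0,0,0],[-0.8,0,0,0,0],[-0.8,0,0,0,0],[-0.8,0,0,0,0]]]' 30
python3 -m jog '[[[-0.8,0,0,0,0],[-0.8,0,0,0,0],[-0.8,0,0,0,0],[-0.8,0,0,0,0],[-0.8,0,0,0,0]]]'
python3 -m jog '[[[-0.8,0,0,0,0],[-0.8,0,0,0,0],[-0.8,0,0,0,0]]]'
```

```text
time: 6.88
tool_pos: [0.4916, -0.0876, 0.1036]
tool_rot: [-3.14, -0.001, 1.526]
contact_force: [0.3, -0.3, 1.3]
opening: 0.0885
grip_force: 0.0
time: 7.3
tool_pos: [0.4923, -0.0878, 0.1047]
tool_rot: [3.141, 0.0, 1.526]
contact_force: [0.4, 0.3, -0.2]
opening: 0.0561
grip_force: 0.0
time: 7.72
tool_pos: [0.4907, -0.0877, 0.1042]
tool_rot: [-3.138, -0.0, 1.526]
contact_force: [-6.1, 0.3, 2.1]
opening: 0.0264
grip_force: 30.0
time: 7.97
tool_pos: [0.4907, -0.0877, 0.1041]
tool_rot: [-3.139, -0.0, 1.526]
contact_force: [-6.0, -0.4, 4.3]
opening: 0.0262
grip_force: 30.0
```

Gripped at 26 mm, which matches the handle. Now I'll draw it back 60 mm.

```bash
python3 -m jog '[[[-0.8,-0.004,0,0,0],[-0.8,-0.009,0,0,0],[-0.8,-0.015,0,0,0],[-0.8,-0.021,0,0,0],[-0.8,-0.028,0,0,0]]]'
python3 -m jog '[[[-0.8,-0.007,0,0,0],[-0.8,-0.014,0,0,0],[-0.8,-0.021,0,0,0],[-0.8,-0.027,0,0,0],[-0.8,-0.031,0,0,0]]]'
python3 -m jog '[[[-0.8,0,0,0,0],[-0.8,0,0,0,0],[-0.8,0,0,0,0]]]'
```

```text
time: 8.38
tool_pos: [0.4894, -0.1149, 0.1041]
tool_rot: [-3.139, -0.002, 1.526]
contact_force: [-4.4, 4.5, 4.1]
opening: 0.0258
grip_force: 30.0
time: 8.8
tool_pos: [0.4881, -0.1463, 0.1041]
tool_rot: [-3.139, -0.002, 1.526]
contact_force: [-4.8, 3.7, 4.6]
opening: 0.0256
grip_force: 30.0
time: 9.05
tool_pos: [0.488, -0.1469, 0.1042]
tool_rot: [-3.139, 0.0, 1.526]
contact_force: [-6.5, -1.7, 3.9]
opening: 0.0259
grip_force: 30.0
```

Drawn 59 mm at 4 N. I'll release, rise and check.

```bash
python3 -m jog '[[[-0.3,0,0,0,0],[0.2,0,0,0,0],[0.6,0,0,0,0],[1,0,0,0,0],[1,0,0,0,0]]]' >/dev/null
python3 -m jog '[[[1,0,0,0,0],[1,0,0,0,0],[1,0,0,-0.02,0],[1,0,0,-0.05,0],[1,0,0,-0.09,0]]]' >/dev/null
python3 -m jog '[[[1,-0.02,0,-0.03,0],[1,-0.04,0,-0.06,0],[1,-0.05,0,-0.07,0],[1,-0.05,0,-0.07,0],[1,-0.05,0,-0.07,0]]]'
python3 - <<'E'
from h import *
import cv2
t=robot.read_camera("top")[:,:,::-1]; s=robot.read_camera("side")[:,:,::-1]
cv2.imwrite("pics/f.png",cv2.convertScaleAbs(np.vstack([t[40:260],s[80:300]]),alpha=1.6,beta=10))
E
```

```text
time: 10.3
tool_pos: [0.487, -0.1967, 0.264]
tool_rot: [3.141, -0.0, 1.525]
contact_force: [-0.0, 0.8, -1.1]
opening: 0.0919
grip_force: 0.0
```

View pics/f.png

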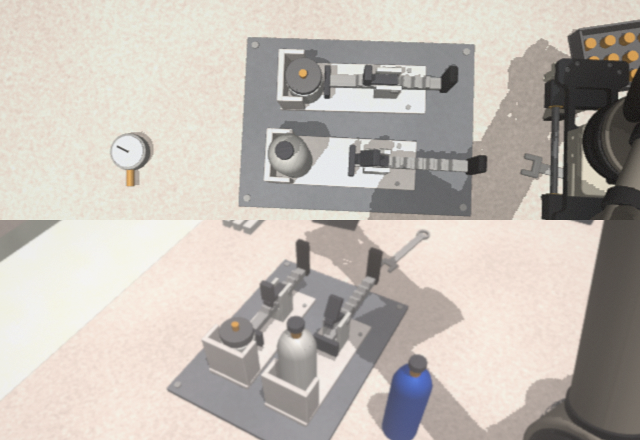

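The handle has moved from (438,163) to about (477,164) in the cropped top view, so the bar is out. The bottle is upright in its seat at (290,155), the other clamp hasn't moved, and the robot is clear.

```bash
python3 -c "
from cell import robot
print(robot.hand_in())"
```

```text
the job is handed in; nothing more can be done
None
```

The job is handed in, with no verdict shown: the pawl is up, the bar is drawn about 59 mm and released, the bottle stands upright in its seat, and the canister's clamp was not touched.

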